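# Clear the driver off the opened flash grip and hold its cover ready over it

## Robot

A 6-joint arm with a two-finger parallel gripper is mounted at the origin on the work surface. World frame = base frame: x ahead of the robot, y to its left, z up, the work surface at z = 0. Lengths are in m, angles in rad, forces in N, time in s.
With the tool pointing down it reaches from about 0.425 to 0.95 m from the base axis. Payload 3.5 kg.
Tool frame: the origin (TCP) lies midway between the tips of the shut fingers; the grasp point (between the pads) lies 19 mm behind it (robot.tcp_to_grasp is the distance from the TCP to the grasp point, in m); z points along the fingers, y is the line along which they close (so a half turn about z gives the same grasp; the last joint's range is limited). The gripper opens to 85 mm and grips with 20 to 120 N. Pads are 22 mm wide; open, the fingers measure 114 mm over their backs; the gripper's body (76 mm by 85 mm) begins 54 mm behind the grasp point. The pads swing forward as they close: fully open they stand 13 mm farther back than shut.
Start: joints at [1.189, 0.286, 1.577, -0, 1.279, -0.15], TCP at [0.155, 0.657, 0.231] pointing down, gripper open.
Joint ranges: [-2.77, 2.77], [-0.9, 2.22], [0.21, 2.48], [-1.53, 4.67], [0.24, 2.81], [-2.84, 2.84]. Speed limits (rad/s): [2.79, 2.79, 3.14, 3.14, 3.14, 3.14].

## Interface

Orientations are given as a unit quaternion [x, y, z, w].
In Python, from cell import robot gives the robot as it stands. Calls block until the motion is done:
- robot.move_ptp(position, orientation): joint-space move of the TCP to a pose.
- robot.move_l(position, velocity=0.15, rot=None, stop_force=None): straight line of the TCP; rot=None keeps the orientation; velocity is the mean speed in m/s. With stop_force (N) it stops when the force on the tool has changed by that much, and returns True; else False.
- robot.set_joints(angles): joint-space move.
- robot.gripper_open() and robot.grasp(): open the fingers fully, or close them until they stop; the grip force is fixed at half the most.
- robot.wait(seconds).
- robot.solve_ik(position, orientation): joint angles nearest the present ones, or None.
- robot.observe(): the state.
- robot.grab_frame(name): name is "side" or "top"; returns the picture (420x560x3 uint8, blue, green, red); there is no depth.
- robot.camera_params(name): a dict with "fx", "fy", "cx", "cy" (pixels), "R" (3x3) and "t" (3): a world point X has camera coordinates R X + t. Camera axes: x right, y down, z forward; pixel columns grow to the right and rows downward; lengths in m; the calibration is good to about 2 mm. A picture is of the moment at which its call begins. camera_params takes no time and is no camera call.
A pose or a line that the arm cannot do raises robot.PlanningError and nothing moves.
- robot.sign_off(): hands the job in; it is judged then, once.
The state is a dict: "time_s": time; "joint_pos": joint angles; "dq": joint speeds; "tau": joint torques, N m; "tcp_pos": TCP position; "ee_rot": TCP orientation; "wrist_force": force on the tool from outside, world axes, zero at the start; "torque": the same for the moment, N m; "width": opening from 0.0 (shut) to 1.0 (fully open); "gripper_force": force on a finger pad.
Only numpy, scipy, OpenCV 4.12 (cv2) and the standard library are available. Lean on these libraries where they do the work, as an engineer would, in place of code of your own. Each camera call takes 0.05 s, during which the arm holds its last target. There are 200 camera calls.

## Task

The flash grip in the bench holder is about to be closed: lay the screwdriver that lies across it back in its own rest in the tool tray (the empty one, shaft pointing the same way as its neighbours). Then carry the black cover over the reflector and the blower without disturbing them, and hold it level about 1 cm above the rim of the open grip, round nose over round nose and lined up so that it could be lowered straight on, never letting it touch the grip. Finish holding it still there: I will tuck the contact spring in before it closes, so do not lower it or let go.

Things in the scene. Friction and masses are not known exactly. Their poses are not given: they have to be found in the camera images.
- driver: screwdriver to put away, lying across the open grip on both its side walls. Grey fluted handle 85 mm long, 14 mm wide and high (flat sides, top and bottom), a 4 mm steel cap behind, a steel shaft 4 mm thick, 50 mm long in front; about 40 g. Origin: under the middle of the handle, on its underside; x along it to the shaft's tip, z up
- driver_tip (a point): the tip of that screwdriver's shaft, 92.5 mm ahead of its origin and 7 mm above it; axes as driver
- rest_seat (a point): seat of the empty wood rest, one of three side by side 52 mm apart in a low tray (order changes): driver's origin goes here, 20 mm above the bench, x the way the shaft must point, z up. Two V-sided saddles, 34 mm before and behind, rise 8 mm above the seat; between them 50 mm are open for fingers to 12 mm below it. End stops rise 6 mm, play 7 mm. 36 mm free to each neighbour's handle
- driver_large: a thicker screwdriver (handle 18 mm) in a neighbouring rest; leave alone. Origin under the middle of its handle, x towards its tip
- driver_small: a thinner screwdriver (handle 10 mm) in a neighbouring rest; leave alone. Origin under the middle of its handle, x towards its tip
- cover: loose black cover of the flash grip, lying open side down: 170 mm long (x), 56 wide (y), 22 high, hollow, 4 mm walls; parallel upright sides, flat to 19 mm up; one end square (-x, ribbed on top), the other a half-round nose (+x, steel screw head on top); about 90 g. Origin: middle of its length and width, on the plane of its lower edge; z up
- cover_nose (a point): the foremost point of the cover's round nose, on its lower edge, 85 mm ahead of its origin; axes as cover
- housing: opened flash grip clamped in a low bench holder (fixed): black trough of the cover's outline, 170 x 56 mm, 38 deep, 4 mm walls, parts inside at least 15 mm below the rim; holder plate 8 mm thick, 84 wide, jaws 18 mm below the rim. Origin: middle of its length and width, on the bench; x towards its round nose, z up
- housing_rim (a point): the centre of the open grip's rim, 46 mm above housing's origin; x towards the round nose, z up. The cover fits when its origin comes to this point with the axes alike
- reflector: a polished metal reflector dish standing mouth down between the grip and the cover, 120 mm across, 64 mm high; leave alone. Origin: centre of its underside
- blower: a black rubber dust blower standing nozzle up between the grip and the cover, 54 mm across, 88 mm high; leave alone. Origin: centre of its underside

How it is judged:
By the outcome, as a careful person would: the job done as asked, in the order asked, and still so for the second after the job is handed in, while the arm keeps its last pose, push and grip.
It also fails if it takes over 58 s, if anything falls off the work surface, if the arm or the gripper's body presses on something with over 40 N, if the wrist force passes 120 N, or if a joint passes its speed limit or range.

## Working session

There is one attempt and no reset: what is moved stays moved. The work goes in short steps, each a Python script; the robot and the scene stay as the last script left them, time stands still between calls to the robot, and variables do not carry over. Pictures are saved under pics/ and viewed, at most 10 in all, crops included, and the job is handed in when it is done.

```bash
ls; mkdir -p pics; python3 - <<'E'
from cell import robot
import cv2
for n in("side","top"):
    f=robot.grab_frame(n); cv2.imwrite(f"pics/{n}0.png",f)
    p=robot.camera_params(n); print(n,{k:(v.round(4).tolist() if hasattr(v,'round') and hasattr(v,'tolist') else v) for k,v in p.items()})
o=robot.observe(); print(o, robot.tcp_to_grasp)
E
```

```text
cell.py
pics
side {'fx': 408.36726917837825, 'fy': 408.36726917837825, 'cx': 277.9323356646722, 'cy': 208.2028874359707, 'R': [[-0.9468, -0.3218, 0.0059], [-0.224, 0.6459, -0.7298], [0.231, -0.6923, -0.6837]], 't': [0.5086, 0.1433, 0.8306]}
top {'fx': 406.79243746013634, 'fy': 406.79243746013634, 'cx': 287.0596454682885, 'cy': 211.12332744513836, 'R': [[0.0206, -0.9998, 0.0004], [-0.9873, -0.0204, -0.1578], [0.1578, 0.0029, -0.9875]], 't': [0.0358, 0.5437, 0.8389]}
{'time_s': 0.1, 'joint_pos': array([ 1.18900861e+00,  2.87120485e-01,  1.57806371e+00, -1.41386721e-05,
        1.27857514e+00, -1.49998531e-01]), 'dq': array([ 5.95014701e-04,  1.10044953e-05, -3.49260152e-03, -1.18033847e-04,
        1.42137378e-03, -8.73992379e-04]), 'tau': array([ 6.07564652e-05, -4.07300949e+01, -2.93695933e+01, -1.40644147e-04,
        3.40568229e-03, -1.29599380e-05]), 'tcp_pos': array([0.15480716, 0.65638959, 0.23003862]), 'ee_rot': array([ 1.15633229e-01,  9.93291389e-01, -1.04705036e-03, -2.78141552e-04]), 'wrist_force': array([-0.01881602, -0.2027213 ,  0.07451528]), 'torque': array([0.00648123, 0.06373629, 0.02366949]), 'gripper_force': 0.0, 'width': 0.9995956816533835} 0.0187
```

View pics/top0.png

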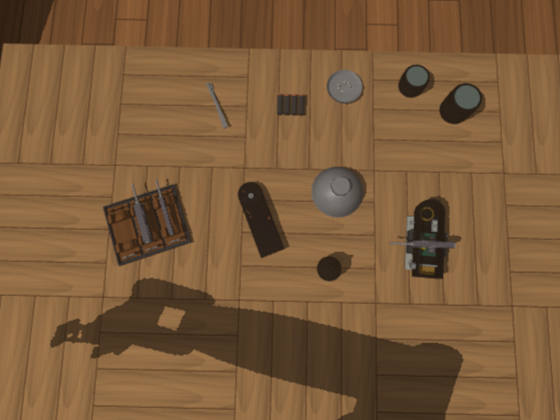

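View pics/side0.png

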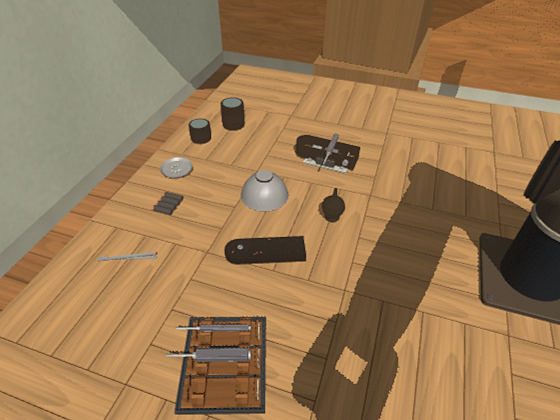

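The top picture shows the tray at (148,225) with the empty rest leftmost, near (122,235), and the neighbours' shafts pointing up (+x). The cover is at (262,220) with its nose up, the reflector at (338,190), the blower at (329,268), and the grip at (428,240). The driver lies across the grip with its tip to the left (390,243). The side picture agrees. Next I'll enlarge the parts that matter.

```bash
python3 - <<'E'
import cv2,numpy as np
def crop(n,x,y,w,h,s):
    f=cv2.imread(f"pics/{n}0.png")[y:y+h,x:x+w]
    f=cv2.resize(f,None,fx=s,fy=s,interpolation=cv2.INTER_CUBIC)
    f=(255*(f/255.)**.6).astype(np.uint8)
    for u in range(-(-x//10)*10,x+w,10):
        cv2.line(f,((u-x)*s,0),((u-x)*s,6 if u%20 else 12),(0,255,255),1)
        if u%20==0: cv2.putText(f,str(u),((u-x)*s+2,12),0,.4,(0,255,255),1)
    for v in range(-(-y//10)*10,y+h,10):
        cv2.line(f,(0,(v-y)*s),(6 if v%20 else 12,(v-y)*s),(0,255,255),1)
        if v%20==0: cv2.putText(f,str(v),(2,(v-y)*s-2),0,.4,(0,255,255),1)
    return f
a=crop("top",100,172,100,100,6);cv2.imwrite("pics/c_tray_top.png",a)
a=np.hstack([crop("top",384,190,80,100,5),crop("top",232,175,80,100,5)]);cv2.imwrite("pics/c_hc_top.png",a)
a=crop("side",160,305,120,115,5);cv2.imwrite("pics/c_tray_side.png",a)
a=np.vstack([crop("side",290,125,80,50,6)[:, :480],crop("side",220,225,96,50,5)]);cv2.imwrite("pics/c_hc_side.png",a)
E
```

```text
(no output)
```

View pics/c_tray_top.png

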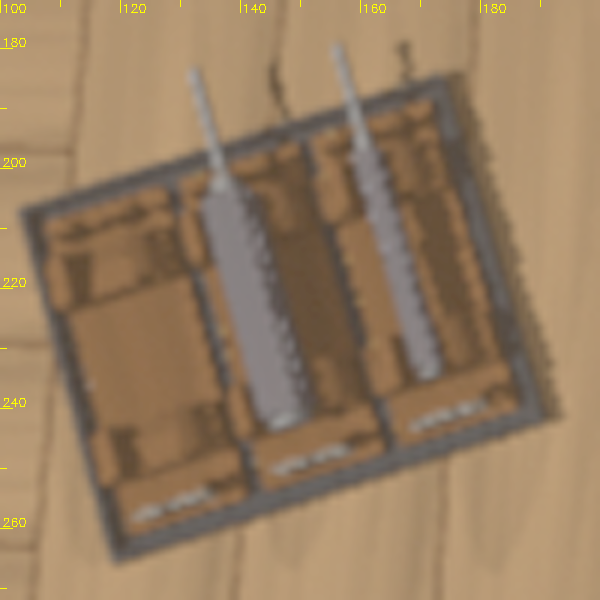

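View pics/c_hc_top.png

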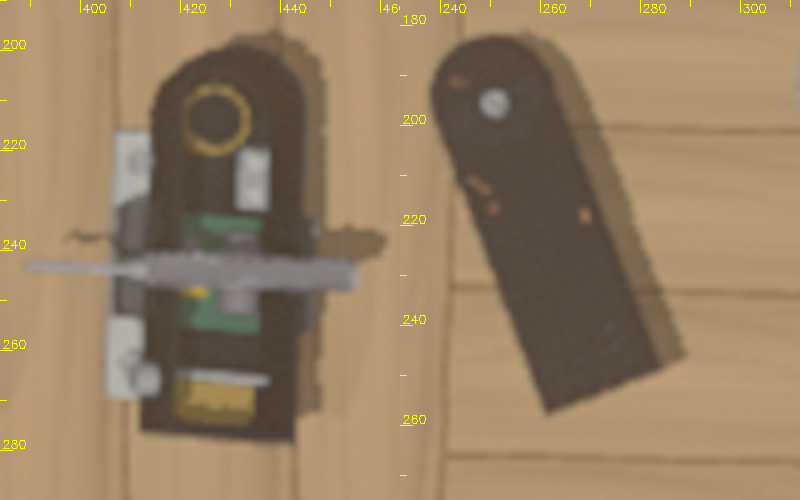

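View pics/c_tray_side.png

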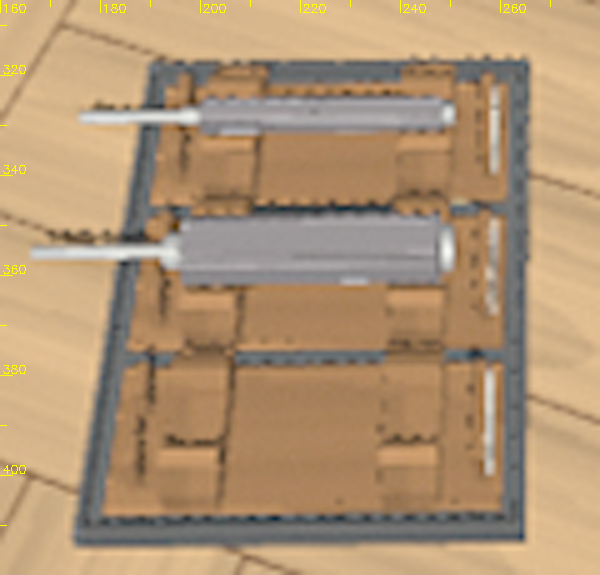

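View pics/c_hc_side.png

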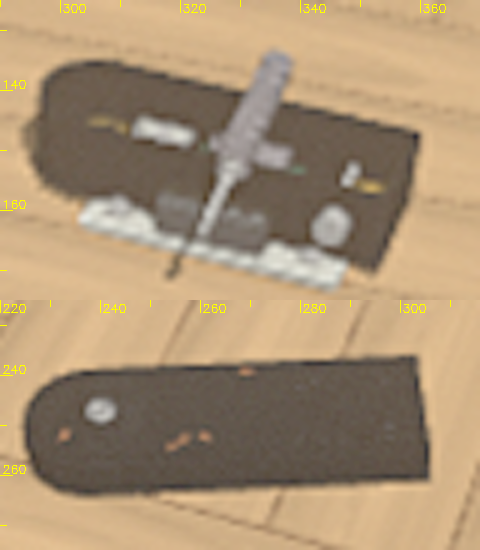

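The crops show:
- **Driver in the top view:** tip at (388.4,243), cap end at (455.4,244.6).
- **Large driver:** tip at (132.2,183.7), cap at (147.2,242).
- **Small driver:** tip at (156.2,179.8), cap at (171.7,234.5).
- **Cover:** nose at (250,182), square corners at (261.4,257.6) and (284,248.6).
- **Grip:** nose at (429.6,199), square end around v=277.

The outlines and axis ends in the side view match these. Next I'll triangulate and fit the poses.

```bash
cat > h.py <<'E'
import numpy as np,cv2
from cell import robot
from scipy.optimize import least_squares
P={n:robot.camera_params(n) for n in("side","top")}
def proj(n,X):
    p=P[n];c=np.atleast_2d(X)@np.array(p["R"]).T+np.array(p["t"])
    return np.c_[p["fx"]*c[:,0]/c[:,2]+p["cx"],p["fy"]*c[:,1]/c[:,2]+p["cy"]]
def tri(t,s):
    r=least_squares(lambda X:np.r_[proj("top",X)[0]-t,proj("side",X)[0]-s],[.5,0,.03])
    return r.x,np.abs(r.fun).max()
def outline(z):
    a=np.linspace(-np.pi/2,np.pi/2,41)
    q=np.r_[np.c_[57+28*np.cos(a),28*np.sin(a)],[[-85,28],[-85,-28]]]/1e3
    return np.c_[q,np.full(len(q),z)]
def place(M,x,y,yaw):
    c,s=np.cos(yaw),np.sin(yaw);return M@np.array([[c,s,0],[-s,c,0],[0,0,1]])+[x,y,0]
def fit(clicks,zlo,z0,guess):
    def res(p):
        M=place(np.r_[outline(zlo),outline(p[3])],*p[:3]);o=[]
        for n,c in clicks.items():
            h=cv2.convexHull(proj(n,M).astype(np.float32))
            o+=[cv2.pointPolygonTest(h,(float(a),float(b)),True) for a,b in c]
        return np.array(o)
    return least_squares(res,[*guess,z0],x_scale=[.01,.01,.1,.01],diff_step=1e-3,loss="soft_l1"),res
E
python3 - <<'E'
from h import *
A=np.array
def pr(n,r):
    f,res=r;e=res(f.x);print(n,f.x.round(4),"deg",np.degrees(f.x[2]).round(2),"res",e.round(1))
ct=A([(434,110),(470,215),(505,310),(547,413),(600,391),(658,369),(575,150),(620,265),(490,37),(455,52),(520,45),(437,80)])
cs=A([(80,371),(180,367),(300,361),(416,356),(423,418),(430,480),(90,494),(200,489),(320,484),(25,430),(32,400),(50,382),(35,460),(60,484)])
pr("cover",fit({"top":A([232,175])+(ct-[400,0])/5,"side":A([220,225])+(cs-[0,300])/5},0,.02,(.49,.1,.35)))
ht=A([(303,130),(300,200),(297,310),(294,420),(294,441),(220,436),(141,431),(228,46),(190,60),(270,57)])
hs=A([(130,63),(200,77),(300,103),(420,132),(400,200),(60,72),(42,95),(28,130)])
pr("housing",fit({"top":A([384,190])+ht/5,"side":A([290,125])+hs/6},.008,.046,(.47,-.28,0)))
T=lambda a,b,n:print(n,*[x if np.isscalar(x) else x.round(4) for x in tri(A(a),A(b))])
def drv(n,tt,ts,ct,cs):
    t,e1=tri(A(tt),A(ts));c,e2=tri(A(ct),A(cs));d=t-c
    print(n,"tip",t.round(4),"cap",c.round(4),"len",np.linalg.norm(d).round(4),"yaw",np.degrees(np.arctan2(d[1],d[0])).round(2),"err",round(e1,2),round(e2,2))
drv("driver",(388.4,243),(320,166.3),(455.4,244.8),(290+277/6,125+63/6))
drv("large",(132.2,183.7),(166.4,355.6),(147.2,242),(251,355))
drv("small",(156.2,179.8),(176,328.6),(171.7,234.5),(250.6,327.8))
t=lambda x,y:(100+x/6,172+y/6); s=lambda x,y:(160+x/5,305+y/5)
for n,a,b in(("trayNE(front right)",(440,80),(150,62)),("front left",(22,210),(77,543)),("rear left",(118,560),(523,540)),("rear right",(545,415),(528,62)),
 ("front saddle inner left",(75,310),(220,505)),("front sad inner right",(205,276),(235,362)),("rear sad inner left",(105,432),(376,500)),("rear sad inner right",(225,402),(384,362))):
    T(t(*a),s(*b),n)
E
```

```text
cover [0.5298 0.1087 0.3748 0.0149] deg 21.47 res [ 0.2  0.1  0.3  1.   1.5  0.3  0.8  0.3 -0.4 -0.1  0.2  0.3  0.2  0.1
 -0.3 -0.6  0.3 -0.4 -0.4 -0.2  0.   0.2  0.3  0.2  1.1  0.6]
housing [ 0.4911 -0.2619 -0.0687  0.045 ] deg -3.94 res [-0.   0.2  0.1  0.1 -0.   1.   0.6  0.2 -0.   0.4 -0.4 -0.7 -0.3 -0.6
  0.6  1.3  1.6 -0.5]
driver tip [ 0.4804 -0.1715  0.0416] cap [ 0.476  -0.3127  0.048 ] len 0.1414 yaw 88.21 err 1.13 0.56
large tip [0.5997 0.3942 0.0258] cap [0.4677 0.3493 0.029 ] len 0.1394 yaw 18.78 err 0.4 1.43
small tip [0.611  0.3427 0.0215] cap [0.4875 0.2993 0.0228] len 0.1309 yaw 19.37 err 0.26 0.63
trayNE(front right) [0.6032 0.3077 0.008 ] 0.24983531468032538
front left [0.5487 0.4642 0.0012] 0.7439438675440329
rear left [ 0.4182  0.4176 -0.0012] 0.7479635282408594
rear right [0.4744 0.2606 0.0045] 0.9713701360462892
front saddle inner left [0.5111 0.44   0.0031] 0.6012656721395899
front sad inner right [ 0.5276  0.3949 -0.0027] 0.2037186088407168
rear sad inner left [0.465  0.4237 0.0056] 0.7827806329979978
rear sad inner right [0.4793 0.3813 0.0034] 0.13001838579415903
```

The fits agree with the given sizes:
- **Driver:** length comes out at 141 mm against 139.
- **Rests:** spacing 53 mm against 52.
- **Saddle gap:** 49.4 mm against 50.
- **Grip rim:** height 45 mm against 46.
- **Heights overall:** they read about 3–5 mm low, which is a calibration bias.

Seat ≈ (0.495, 0.4125) with yaw 19.4°.

Fully open fingers (±57 mm) would hit the large driver's handle, 43 mm away with its top at 38 mm. So I'll grip only the top 6 mm of the handle and release with the tips above that height, letting the V saddles catch the driver.

```bash
cat >> h.py <<'E'
from scipy.spatial.transform import Rotation as Ro
def down(yaw): return (Ro.from_euler("z",yaw)*Ro.from_euler("x",np.pi)).as_quat()
def yawof(q): 
    m=Ro.from_quat(q).as_matrix();return np.arctan2(m[1,0],m[0,0])
def st(l=""):
    o=robot.observe();print(l,round(o["time_s"],2),o["tcp_pos"].round(4),"yaw",np.degrees(yawof(o["ee_rot"])).round(1),"F",o["wrist_force"].round(1),"w",round(o["width"],3),"g",round(o["gripper_force"],1),"j6",o["joint_pos"][5].round(2));return o
E
python3 - <<'E'
from h import *
for k in (0,180,-180):
    for n,p,y in(("pick",(.4776,-.262,.12),88.2),("seat",(.4949,.4125,.12),19.4),("cover",(.5298,.1087,.12),21.5),("house",(.491,-.262,.12),-3.9)):
        q=robot.solve_ik(p,down(np.radians(y+k)));print(k,n,None if q is None else q.round(2))
yaw=np.radians(88.2)
best=min((k for k in(0,np.pi)),key=lambda k:abs(robot.solve_ik((.4776,-.262,.12),down(yaw+k))[5]))
robot.move_ptp((.4776,-.262,.16),down(yaw+best)); st()
robot.move_l((.4776,-.262,.055),velocity=.12); o=st()
E
```

```text
0 pick [-0.69  0.12  1.99  0.    1.03 -0.66]
0 seat [ 0.54  0.33  1.74 -0.    1.08  1.77]
0 cover [ 0.01  0.11  2.   -0.    1.03  1.21]
0 house [-0.67  0.15  1.96 -0.    1.04  0.97]
180 pick [-0.69  0.12  1.99 -0.    1.03  2.48]
180 seat [ 0.54  0.33  1.74  0.    1.08 -1.37]
180 cover [ 0.01  0.11  2.    0.    1.03 -1.93]
180 house [-0.67  0.15  1.96  0.    1.04 -2.18]
-180 pick [-0.69  0.12  1.99 -0.    1.03  2.48]
-180 seat [ 0.54  0.33  1.74  0.    1.08 -1.37]
-180 cover [ 0.01  0.11  2.    0.    1.03 -1.93]
-180 house [-0.67  0.15  1.96  0.    1.04 -2.18]
 3.51 [ 0.4779 -0.2615  0.16  ] yaw 88.3 F [0.3 0.4 0.2] w 1.001 g 0.0 j6 -0.66
 4.53 [ 0.4782 -0.2625  0.0559] yaw 88.2 F [0.5 0.  0.1] w 1.0 g 0.0 j6 -0.66
```

```bash
python3 - <<'E'
from h import *
robot.move_l((.4776,-.262,.053),velocity=.05); st()
robot.grasp(); st("grasp")
robot.move_l((.4776,-.262,.15),velocity=.12); st("up")
robot.move_ptp((.4949,.4125,.14),down(np.radians(19.4))); o=st("over")
t=robot.grab_frame("top");s=robot.grab_frame("side");cv2.imwrite("pics/top1.png",t);cv2.imwrite("pics/side1.png",s)
print(proj("top",o["tcp_pos"]),proj("side",o["tcp_pos"]))
def crop(f,c,w,h,k):
    x,y=int(np.clip(c[0]-w//2,0,560-w)),int(np.clip(c[1]-h//2,0,420-h));print("crop",x,y,k)
    return cv2.resize(f[y:y+h,x:x+w],None,fx=k,fy=k,interpolation=cv2.INTER_CUBIC)
a=crop(t,proj("top",o["tcp_pos"])[0],100,140,4);b=crop(s,proj("side",o["tcp_pos"])[0],100,140,4)
cv2.imwrite("pics/c1.png",(255*(np.hstack([a,b])/255.)**.7).astype(np.uint8))
E
```

```text
4.78 [ 0.4779 -0.2622  0.0535] yaw 88.2 F [-0.1  0.3 -0. ] w 0.999 g 0.0 j6 -0.66
grasp 5.45 [ 0.4778 -0.2622  0.0533] yaw 88.2 F [-0.1  0.2  1.3] w 0.132 g 58.7 j6 -0.66
up 6.41 [ 0.477  -0.2615  0.149 ] yaw 88.2 F [-0.   0.1 -1.4] w 0.134 g 58.5 j6 -0.66
over 8.81 [0.4954 0.4119 0.1399] yaw 19.4 F [-1.   0.9 -1.5] w 0.135 g 58.5 j6 1.77
[[ 96.35412124 223.73858555]] [[211.27391302 350.24773419]]
crop 46 153 4
crop 161 280 4
```

View pics/c1.png

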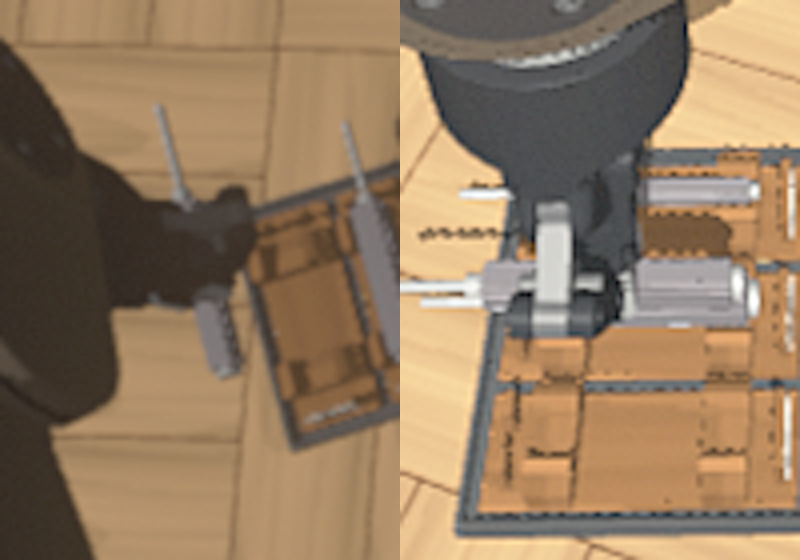

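The crop shows the driver gripped level. In the top view its tip is at (85.3,179) and its cap end at (103.5,246). In the side view the cap is near (246,350), just in front of the large driver. Next I'll compute how far along the handle it is gripped.

```bash
python3 - <<'E'
from h import *
tc=np.array([.4954,.4119,.1396])
def at(n,uv,z): return least_squares(lambda p:proj(n,[*p,z])[0]-uv,[.5,.4]).x
t=at("top",(85.25,179),tc[2]);c=at("top",(103.5,246),tc[2]);d=t-c
print(t,c,np.linalg.norm(d),np.degrees(np.arctan2(d[1],d[0])))
cs=at("side",(245.5,350.5),tc[2]);print("side cap",cs)
y=np.radians(19.4);e=np.array([np.cos(y),np.sin(y)]);n=np.array([-e[1],e[0]])
for q,k in((t,.0925),(c,-.0465),(cs,-.0465)): print("origin rel tcp: along",(q-tc[:2])@e-k,"lat",(q-tc[:2])@n)
E
```

```text
[0.58281973 0.44204022] [0.45309351 0.39442295] 0.1381893431422837 20.156152238942397
side cap [0.4505941  0.39672586]
origin rel tcp: along -3.2323295018288345e-05 lat -0.0006084958600055177
origin rel tcp: along 0.0007903676033277629 lat -0.0024321755253572702
origin rel tcp: along -0.000802199526573906 lat 0.0005701822604183442
```

```bash
python3 - <<'E'
from h import *
robot.move_l((.4949,.4125,.06),velocity=.12)
print(robot.move_l((.4949,.4125,.036),velocity=.05,stop_force=6)); st("low")
robot.wait(.2); st()
robot.gripper_open(); st("open")
robot.move_l((.4949,.4125,.16),velocity=.15)
robot.move_ptp((.5298,.1087,.14),down(np.radians(21.5))); o=st("over cover")
t=robot.grab_frame("top");s=robot.grab_frame("side");cv2.imwrite("pics/top2.png",t);cv2.imwrite("pics/side2.png",s)
a=cv2.resize(t[172:272,100:200],None,fx=4,fy=4,interpolation=2);b=cv2.resize(s[305:405,160:260],None,fx=4,fy=4,interpolation=2)
cv2.imwrite("pics/c2.png",(255*(np.hstack([a,b])/255.)**.7).astype(np.uint8))
E
```

```text
False
low 10.36 [0.4948 0.4124 0.0357] yaw 19.4 F [-0.7 -0.6 -0.5] w 0.135 g 58.5 j6 1.77
 10.56 [0.4952 0.4127 0.0364] yaw 19.4 F [-0.1  0.8 -0.5] w 0.133 g 58.5 j6 1.77
open 11.27 [0.4949 0.4125 0.036 ] yaw 19.4 F [ 0.3 -0.5  1.3] w 0.999 g 0.0 j6 1.77
over cover 13.42 [0.5299 0.1094 0.14  ] yaw 21.5 F [-0.1 -0.4 -0.4] w 0.996 g 0.0 j6 1.21
```

View pics/c2.png

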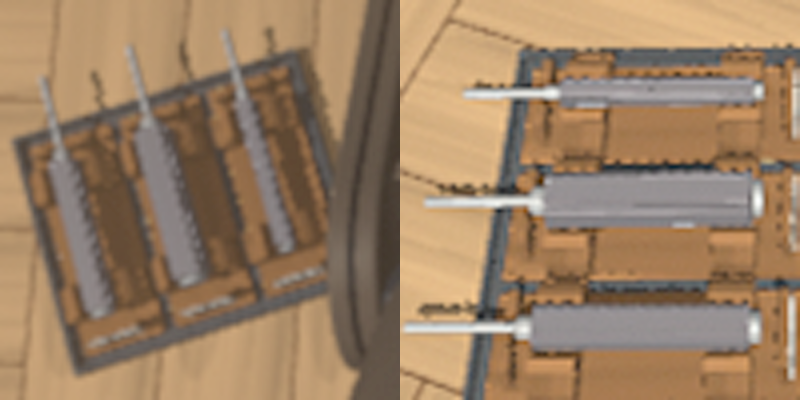

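The driver sits in its rest, parallel to its neighbours (tip at top (110,191), cap at (125,250)). The large driver's tip is still at (132,184). Next is the cover: refit it with its known height, then grasp and lift it.

```bash
cat > fitz.py <<'E'
from h import *
A=np.array
ct=A([(434,110),(470,215),(505,310),(547,413),(600,391),(658,369),(575,150),(620,265),(490,37),(455,52),(520,45),(437,80)])
cs=A([(80,371),(180,367),(300,361),(416,356),(423,418),(430,480),(90,494),(200,489),(320,484),(25,430),(32,400),(50,382),(35,460),(60,484)])
ht=A([(303,130),(300,200),(297,310),(294,420),(294,441),(220,436),(141,431),(228,46),(190,60),(270,57)])
hs=A([(130,63),(200,77),(300,103),(420,132),(400,200),(60,72),(42,95),(28,130)])
C={"top":A([232,175])+(ct-[400,0])/5,"side":A([220,225])+(cs-[0,300])/5}
H={"top":A([384,190])+ht/5,"side":A([290,125])+hs/6}
def fz(cl,zlo,zhi,g):
    _,res=fit(cl,zlo,zhi,g)
    r=least_squares(lambda p:res([*p,zhi]),g,x_scale=[.01,.01,.1],diff_step=1e-3,loss="soft_l1",f_scale=.4)
    return r.x
if __name__=="__main__":
    for n in("top","side","both"):
        f=lambda c:c if n=="both" else {n:c[n]}
        print(n,"cover",fz(f(C),0,.021,(.53,.109,.37)).round(4),"housing",fz(f(H),.008,.046,(.491,-.262,-.068)).round(4))
E
python3 fitz.py
```

```text
top cover [0.5295 0.1084 0.3637] housing [ 0.4913 -0.2614 -0.069 ]
side cover [0.5276 0.1098 0.4012] housing [ 0.4895 -0.2625 -0.0408]
both cover [0.5289 0.1089 0.3743] housing [ 0.491  -0.2614 -0.0685]
```

```bash
python3 - <<'E'
from h import *
y=.371
robot.move_l((.5289,.1089,.05),velocity=.12,rot=down(y))
print(robot.move_l((.5289,.1089,.004),velocity=.06,stop_force=8)); st("low")
robot.grasp(); g=st("grasp")
robot.move_l((.5289,.1089,.03),velocity=.06); st("up")
robot.move_l((.5289,.1089,.2),velocity=.15); o=st("up")
t=robot.grab_frame("top");s=robot.grab_frame("side");cv2.imwrite("pics/top3.png",t);cv2.imwrite("pics/side3.png",s)
cv2.imwrite("pics/c3.png",(255*(np.vstack([np.hstack([t[160:300,200:480]]),s[100:240,160:440]])/255.)**.6).astype(np.uint8).repeat(2,0).repeat(2,1))
E
```

```text
False
low 15.33 [0.5292 0.1089 0.0042] yaw 21.3 F [ 0.6 -0.1  0.6] w 1.002 g 0.0 j6 1.21
grasp 15.72 [0.5298 0.1089 0.005 ] yaw 21.3 F [0.2 0.  4.3] w 0.635 g 64.8 j6 1.21
up 16.31 [0.5289 0.1089 0.0302] yaw 21.3 F [-0.3  0.9 -0.9] w 0.635 g 64.3 j6 1.21
up 17.59 [0.5281 0.1089 0.1986] yaw 21.3 F [-0.3  0.3 -1.5] w 0.637 g 64.3 j6 1.21
```

View pics/c3.png

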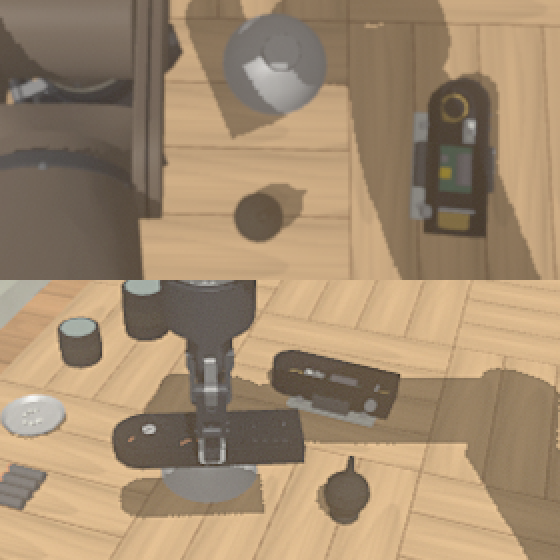

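The side view shows the cover held level, with its nose to the left. The grip, reflector and blower are in clear view. I'll refine the grip's pose and the cover's place in the hand by fitting to image edges.

```bash
cat > edge.py <<'E'
from h import *
from scipy.ndimage import map_coordinates as mc
def hullpts(n,M,step=1.0):
    h=cv2.convexHull(proj(n,M).astype(np.float32))[:,0].astype(float);P_=[];N_=[]
    ctr=h.mean(0)
    for a,b in zip(h,np.roll(h,-1,0)):
        L=np.linalg.norm(b-a)
        if L<.2: continue
        nn=np.array([b[1]-a[1],a[0]-b[0]])/L
        if nn@((a+b)/2-ctr)<0: nn=-nn
        for s in np.arange(.5,max(L,1),step)/max(L,1): P_.append(a+s*(b-a));N_.append(nn)
    return np.array(P_),np.array(N_)
def edgefit(imgs,model,p0,skip,iters=6,r=3.0):
    """imgs {name:gray}; model(p)->points; skip(name,uv)->bool mask of points to drop"""
    p=np.array(p0,float)
    for it in range(iters):
        T={}
        for n,g in imgs.items():
            q,nn=hullpts(n,model(p));k=~skip(n,q);q,nn=q[k],nn[k]
            d=np.arange(-r,r+.01,.1)
            v=mc(g,[q[:,1,None]+d*nn[:,1,None],q[:,0,None]+d*nn[:,0,None]],order=1)
            v=cv2.GaussianBlur(v,(0,0),5,borderType=cv2.BORDER_REPLICATE)
            gr=np.gradient(v,axis=1);i=gr.argmax(1);ok=(gr.max(1)>.8)&(i>3)&(i<len(d)-4)
            T[n]=q[ok]+d[i[ok],None]*nn[ok]
        def res(p):
            o=[]
            for n,t in T.items():
                h=cv2.convexHull(proj(n,model(p)).astype(np.float32))
                o+=[cv2.pointPolygonTest(h,(float(a),float(b)),True) for a,b in t]
            return np.array(o)
        f=least_squares(res,p,x_scale=.01,diff_step=1e-3,loss="soft_l1",f_scale=.3);p=f.x
    e=res(p);return p,{n:len(t) for n,t in T.items()},np.sqrt(np.mean(np.clip(e,-1,1)**2))
def gray(f): return cv2.cvtColor(cv2.imread(f) if isinstance(f,str) else f,cv2.COLOR_BGR2GRAY).astype(float)
E
cat > run.py <<'E'
from edge import *
hm=lambda p:place(np.r_[outline(.008),outline(.046)],*p)
# drop jaw sides: camera-facing long side and (top) the middle of the far side, where jaw shows
def hskip(n,q):
    a,b=proj(n,place(np.array([[0,0,.03],[.01,0,.03]]),.491,-.262,-.06))
    c=proj(n,place(np.array([[0,.01,.03]]),.491,-.262,-.06))[0]
    L=np.linalg.solve(np.c_[b-a,c-a],(q-a).T)/100   # approx local coords, m
    m=(L[1]>.02)&(L[0]<.065)
    if n=="top": m|=(L[1]<-.02)&(abs(L[0])<.035)
    return m
for tag,im in(("0",{"top":"pics/top0.png"}),("0",{"side":"pics/side0.png"}),("3",{"top":"pics/top3.png"}),("3",{"side":"pics/side3.png"}),("3",{"top":"pics/top3.png","side":"pics/side3.png"}),("0",{"top":"pics/top0.png","side":"pics/side0.png"})):
    print(tag,list(im),*edgefit({n:gray(f) for n,f in im.items()},hm,(.491,-.2615,-.06),hskip))
cm=lambda p:place(np.r_[outline(0),outline(.0195),place(np.diag([1,1,1])*0+[[0,0,.0]],0,0,0)],*p)
no=lambda n,q:np.zeros(len(q),bool)
for im in({"top":"pics/top0.png"},{"side":"pics/side0.png"},{"top":"pics/top0.png","side":"pics/side0.png"}):
    print("cover0",list(im),*edgefit({n:gray(f) for n,f in im.items()},cm,(.529,.109,.371),no))
# held cover: tool (.5281,.1089,.1986), yaw .371; params: along, lateral, pitch, z-offset
def held(p):
    M=np.r_[outline(0),outline(.0195)];c,s=np.cos(p[2]),np.sin(p[2])
    M=M@np.array([[c,0,-s],[0,1,0],[s,0,c]])+[p[0],p[1],.194]
    return place(M,.5281,.1089,.371)
def cskip(n,q): return (q[:,0]>251)&(q[:,0]<278)
print("held",*edgefit({"side":gray("pics/side3.png")},held,(0,0,0),cskip))
E
python3 run.py
```

```text
0 ['top'] [ 0.4925148  -0.2618045  -0.06931689] {'top': 100} 0.07744103247829248
0 ['side'] [ 0.49046516 -0.26271117 -0.06733599] {'side': 112} 0.16429879854994095
3 ['top'] [ 0.4923714  -0.26175223 -0.06928746] {'top': 100} 0.059842399713033366
3 ['side'] [ 0.49026753 -0.26263872 -0.06884648] {'side': 112} 0.06973144033691021
3 ['top', 'side'] [ 0.49179256 -0.26197759 -0.07048343] {'top': 99, 'side': 112} 0.2843966610648815
0 ['top', 'side'] [ 0.49205168 -0.26200996 -0.06907921] {'top': 101, 'side': 113} 0.28607753640917044
cover0 ['top'] [0.53237667 0.10985864 0.3890956 ] {'top': 194} 0.17260293728837395
cover0 ['side'] [0.53018692 0.10999959 0.39237862] {'side': 206} 0.17972857605815332
cover0 ['top', 'side'] [0.53112117 0.10970838 0.3895223 ] {'top': 194, 'side': 206} 0.31969988764979834
held [0.00097325 0.00057062 0.01835152] {'side': 179} 0.17400959702170632
```

```bash
cat > meas.py <<'E'
from edge import *
def measure(tag):
    im={n:robot.grab_frame(n) for n in("side","top")}
    for n in im: cv2.imwrite(f"pics/{n}{tag}.png",im[n])
    o=st("pose");T=o["tcp_pos"];Y=yawof(o["ee_rot"])
    fx,fy=proj("side",T)[0]
    def held(p):
        M=np.r_[outline(0),outline(.0195)];c,s=np.cos(p[3]),np.sin(p[3])
        M=M@np.array([[c,0,-s],[0,1,0],[s,0,c]])+[0,0,T[2]-.0046+p[4]]
        return place(M,p[0],p[1],p[2])
    sk=lambda n,q:abs(q[:,0]-fx)<16
    for z in(0,1):
        m=held if z else (lambda p:held([*p,0,0]))
        p,k,e=edgefit({"side":gray(im["side"])},m,[T[0],T[1],Y]+[0,0]*z,sk)
        print("cover",p.round(4),k,round(e,3),"minus tcp",(p[:3]-[*T[:2],Y]).round(4))
E
python3 - <<'E'
from meas import *
measure(4)
y=-.069
robot.move_l((.490,-.262,.2),velocity=.18,rot=down(y)); st("over")
robot.move_l((.490,-.262,.105),velocity=.1); robot.wait(.3)
measure(5)
E
```

```text
pose 17.79 [0.5285 0.1089 0.199 ] yaw 21.3 F [ 0.2  0.3 -1.2] w 0.635 g 64.3 j6 1.21
cover [0.5289 0.1102 0.3937] {'side': 170} 0.188 minus tcp [0.0004 0.0014 0.0227]
cover [ 0.5297  0.1079  0.3908  0.0032 -0.002 ] {'side': 169} 0.137 minus tcp [ 0.0012 -0.0009  0.0199]
over 20.02 [ 0.4901 -0.2613  0.2   ] yaw -3.9 F [-0.3 -0.5 -2. ] w 0.635 g 64.3 j6 0.97
pose 21.52 [ 0.4901 -0.262   0.1052] yaw -4.0 F [-0.3 -0.7 -1. ] w 0.634 g 64.3 j6 0.97
cover [ 0.491  -0.2639 -0.0451] {'side': 111} 0.134 minus tcp [ 0.001  -0.0018  0.0239]
cover [ 0.4905 -0.2597 -0.0712  0.0153  0.0026] {'side': 110} 0.124 minus tcp [ 0.0004  0.0024 -0.0023]
```

```bash
python3 - <<'E'
from meas import *
robot.move_l((.490,-.262,.063),velocity=.08); robot.wait(.3)
measure(6)
t=cv2.imread("pics/top6.png");s=cv2.imread("pics/side6.png")
a=cv2.resize(t[190:290,370:470],None,fx=4,fy=4,interpolation=2);b=cv2.resize(s[105:205,280:380],None,fx=4,fy=4,interpolation=2)
cv2.imwrite("pics/c6.png",(255*(np.hstack([a,b])/255.)**.5).astype(np.uint8))
E
```

```text
pose 22.59 [ 0.4902 -0.2621  0.0634] yaw -4.0 F [-0.5 -0.1 -1.5] w 0.635 g 64.3 j6 0.97
cover [ 0.4906 -0.263  -0.0487] {'side': 82} 0.384 minus tcp [ 0.0005 -0.0009  0.0203]
cover [ 0.4892 -0.2616  0.1357 -0.1116  0.0007] {'side': 80} 0.102 minus tcp [-0.0009  0.0006  0.2047]
```

View pics/c6.png

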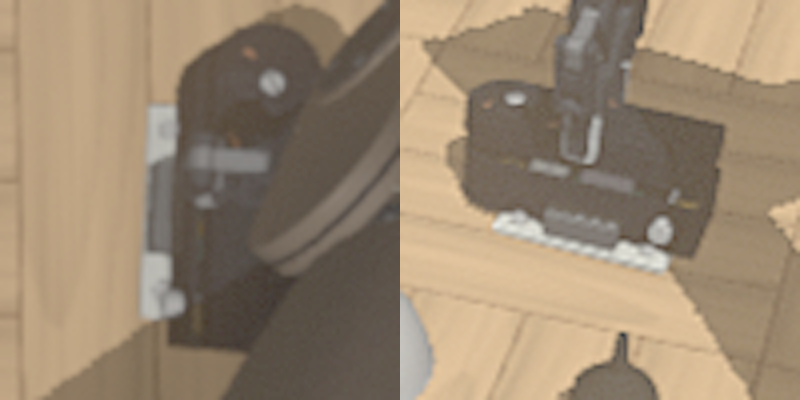

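At the grip, the side view shows the cover merging with the grip's outline, so fits are weak at this height. Its screw head is at side (309,130) and top (438,210), and there is no contact.

The free-space fits agree that the cover sits about +0.021 rad rotated in the fingers, and both cameras saw that yaw before the grasp too. They also put it about 1 mm ahead along its length. I'll raise the cover, correct for both, check in the clear, then lower again.

```bash
python3 - <<'E'
from meas import *
y=-.069-.021
robot.move_l((.4895,-.2623,.16),velocity=.1,rot=down(y)); robot.wait(.3)
measure(7)
o=robot.observe();T=o["tcp_pos"];g=gray("pics/side7.png");fx=proj("side",T)[0][0]
for pit in(-.005,0,.005):
  for dz in(-.002,0,.002):
    def m(p):
        M=np.r_[outline(0),outline(.0195)];M=M+[0,0,T[2]-.0046+dz]-np.c_[M[:,:2]*0,M[:,0]*pit]
        return place(M,*p)
    p,k,e=edgefit({"side":g},m,[T[0],T[1],-.07],lambda n,q:abs(q[:,0]-fx)<16);print(pit,dz,p.round(4),round(e,3))
# screw head: local position from pose 0, then check now
s0,_=tri(np.array([250.8,195.4]),np.array([240.,247.]));d=s0[:2]-[.5311,.1097];c,s=np.cos(.3895),np.sin(.3895)
print("screw local",d@[c,s],d@[-s,c],s0[2])
s6,_=tri(np.array([437.75,210.25]),np.array([308.75,129.75]));print("screw at pose6",s6, "heading from housing centre (pose-6 tcp)",np.arctan2(s6[1]+.2621,s6[0]-.4902))
E
```

```text
pose 24.11 [ 0.4894 -0.2623  0.1598] yaw -5.2 F [ 0.   0.1 -0.5] w 0.636 g 64.3 j6 0.99
cover [ 0.4901 -0.2631 -0.0668] {'side': 115} 0.117 minus tcp [ 0.0007 -0.0008  0.0233]
cover [ 0.4907 -0.2656 -0.0765  0.006  -0.0014] {'side': 114} 0.08 minus tcp [ 0.0012 -0.0034  0.0136]
-0.005 -0.002 [ 0.4907 -0.2666 -0.0556] 0.093
-0.005 0 [ 0.49   -0.2631 -0.0565] 0.145
-0.005 0.002 [ 0.4894 -0.2596 -0.057 ] 0.222
0 -0.002 [ 0.4907 -0.2666 -0.0648] 0.079
0 0 [ 0.4901 -0.2631 -0.0667] 0.119
0 0.002 [ 0.4895 -0.2596 -0.0679] 0.191
0.005 -0.002 [ 0.4909 -0.2666 -0.0745] 0.084
0.005 0 [ 0.4902 -0.2631 -0.0764] 0.101
0.005 0.002 [ 0.4896 -0.2595 -0.0777] 0.165
screw local 0.05170173282349256 -0.0006667373711692206 0.020740885426033282
screw at pose6 [ 0.54390809 -0.26606539  0.08024528] heading from housing centre (pose-6 tcp) -0.07369859919711413
```

```bash
python3 - <<'E'
from h import *
P_=(.4896,-.2621)
robot.move_l((*P_,.1),velocity=.1,rot=down(-.085))
print(robot.move_l((*P_,.0605),velocity=.05,stop_force=6)); robot.wait(.5); st("final"); robot.wait(.3); st("final")
# unchanged things: compare the reflector/blower/tray areas with the first pictures
for n,f0,b in(("side","pics/side0.png",[("reflector",235,165,60,50),("blower",318,185,30,38)]),("top","pics/top0.png",[("reflector",308,163,60,56),("blower",314,252,30,32),("tray nbrs",128,175,60,70)])):
    g=robot.grab_frame(n).astype(int);a=cv2.imread(f0).astype(int)
    for k,x,y,w,h in b: print(n,k,"median diff",np.median(np.abs(g[y:y+h,x:x+w]-a[y:y+h,x:x+w])))
E
```

```text
False
final 26.3 [ 0.4896 -0.2621  0.0606] yaw -4.9 F [-0.8  1.7  0.2] w 0.636 g 64.3 j6 0.98
final 26.6 [ 0.4896 -0.2621  0.0605] yaw -4.9 F [ 0.3  0.2 -0.5] w 0.637 g 64.3 j6 0.98
side reflector median diff 4.0
side blower median diff 3.0
top reflector median diff 1.0
top blower median diff 1.0
top tray nbrs median diff 1.0
```

```bash
python3 -c "
from cell import robot
print(robot.sign_off())"
```

```text
the job is handed in; nothing more can be done
None
```

The screwdriver is back in its rest, dropped the last 9 mm or so to spare its neighbour, and the cover is held still and level about 1 cm above the grip rim, nose over nose (lined up to within about 2 mm and 1°), with no contact felt; handed in at about 27 s.

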